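# Click a wax-block cassette into the microtome holder

## Robot

A 7-joint arm with a two-finger parallel gripper is mounted at the origin on the work surface. World frame = base frame: x ahead of the robot, y to its left, z up, the work surface at z = 0. Lengths are in m, angles in rad, forces in N, time in s.
With the tool pointing down it reaches from about 0.4 to 0.85 m from the base axis. Payload 10.4 kg.
Tool frame: the origin (TCP) lies between the finger pads, 19 mm behind the fingertips; this is the grasp point; z points along the fingers, y is the line along which they close (so a half turn about z gives the same grasp; the last joint's range is limited). The gripper opens to 85 mm and grips with 20 to 120 N. Pads are 22 mm wide; open, the fingers measure 114 mm over their backs; the gripper's body (76 mm by 85 mm) begins 54 mm behind the grasp point. The pads swing forward as they close: fully open they stand 13 mm farther back than shut.
Start: joints at [1.105, 0.332, -0.065, 1.46, 0.022, 1.35, -0.088], TCP at [0.268, -0.565, 0.25] pointing down, gripper open.
Joint ranges: [-2.6, 2.6], [-0.5, 2.12], [-1.47, 1.34], [0.16, 2.42], [-1.27, 4.41], [0.06, 2.06], [-2.6, 2.6]. Speed limits (rad/s): [2.22, 2.22, 2.79, 2.79, 3.14, 3.14, 3.14].

## Interface

Orientations are given as a unit quaternion [x, y, z, w].
In Python, from workcell import get_obs, camera, hand_in gives the robot as it stands. The module is installed in compiled form; this text tells all that it offers.
- The arm moves only by the tool move_arm, never from a script. Its argument "plan" is a list of rows, each an object with "delta_pos": the shift along the tool's x, y, z in m, a list of three; "turn": the turn, a rotation vector about the tool's x, y, z in rad, a list of three; "fingers": the closure, from 0 (fully open) to 1 (shut). A call has 1 to 12 rows; each row is the pose to reach, as a shift and turn from the pose commanded when the call began, along the tool's axes at that moment; what a row does not reach only later rows make up. A row lasts 1/8 s, in which the tool goes at most 62.5 mm and 10.7 degrees, less where a joint would pass 70% of its speed; a pose out of reach is approached as far as the arm can. A call with a gripper value outside its range is refused whole. The fingers move at their own pace and stop on an object; "force" is the grip in N (left out, the last holds). Time passes only in rows, so rows that repeat a pose let the fingers close. It gives the time, the measured TCP pose, the force, the opening and the grip force at its end, in the units of the state.
- get_obs(): the state, without advancing time (a new reading comes with each control period).
- camera(name): name is "scene" or "top"; returns a dict with "color" (384x512x3 uint8, red, green, blue), "range_z" (384x512 float32, m along the optical axis (not along the pixel's ray), 0 where there is no reading), "fx", "fy", "cx", "cy" (pixels), "R" (3x3) and "t" (3): a world point X has camera coordinates R X + t. Camera axes: x right, y down, z forward; pixel columns grow to the right and rows downward; lengths in m; the calibration is good to about 2 mm. A picture is of the moment at which its call begins.
- hand_in(): hands the job in; it is judged then, once.
The state is a dict: "clock": time; "joint_pos": joint angles; "joint_velocities": joint speeds; "tau": joint torques, N m; "position": TCP position; "ee_rot": TCP orientation; "ft_force": force on the tool from outside, world axes, zero at the start; "torque": the same for the moment, N m; "grip_width": opening from 0.0 (shut) to 1.0 (fully open); "grasp_force": force on a finger pad.
Only numpy, scipy, OpenCV 4.12 (cv2) and the standard library are available. Lean on these libraries where they do the work, as an engineer would, in place of code of your own. Each camera call takes 0.05 s, during which the arm holds its last target. There are 200 camera calls.

## Task

The orange guard covers the mouth of the cassette holder: press its black knob down, turn it clockwise (seen from above) as far as it goes to swing the guard clear, and let the knob spring up again. Then take the blue cassette from the cold plate and press it down, wax upwards, into the holder until it clicks past the catches, leaving the guard open and the green and pink cassettes where they are. Do not let go or back off at the end: finish while still pressing the clicked-in cassette down with about 10 N.

Things in the scene. Friction and masses are not known exactly. Their poses are not given: they have to be found in the camera images.
- holder: Fixed holder on a grey plate (130 x 235 x 16 mm, y -182 to +52 mm). Origin: on the table under the middle of the mouth; x the mouth's long way, z up. Mouth: open aluminium pocket 56.4 x 42.4 mm inside, 45 degree lead-in lips flaring 5 mm out, lips' top 44 mm above the table. A sprung brass catch with a round nose, 43 mm up, stands in the middle of both short ends. Knob at x 0, y -110 mm
- seat (a point): Fixed in the holder, its axes: middle of the mouth, 30 mm above the table. A clicked-in, unpressed cassette has its underside centre here (to 1 mm). Going in, it meets the catches with its underside about 10 mm above this point, needs about 8 to 15 N to pass them, the force suddenly drops at about 5 mm above, and from 1 mm above it pushes on the sprung pad
- pad (a joint): Sprung rubber pad in the mouth's floor, 36 x 24 mm. Value: m pushed down, 0 (top 1 mm above the seat point) to 0.006 (hard stop). Pushes back 1.8 N per mm: about 0.001 under a clicked-in cassette left alone, about 0.0055 (underside 4.5 mm below the seat point) when pressed with 10 N
- knob_grip (a point): On the black knob's axis, turns with it, z up. Its grip bar is 12 mm wide (this frame's x), 44 mm long (y), 24 mm high, top 4 mm above this point. Below is a white disc, 52 mm across, top 20 mm below this point: with the TCP here the fingertips are just above the disc. A red lug on the disc, across from the guard, is locked by a steel tooth at the rim until the knob is pushed down
- knob_press (a joint): How far the knob (with the guard) is pushed down, m: 0 up, 0.009 hard stop. Takes about 2 N at 0, 7 N at 0.009. From 0.006 down the lug passes the tooth and the knob turns; once past the tooth (turned over 1.15 rad) it springs up when let go
- knob_turn (a joint): Turn of knob and guard, rad, growing clockwise seen from above: 0 closed (guard points along the holder's +y, over the mouth), 1.45 stop, fully open (guard about along the holder's +x). Starts at 0 to 0.12, stays where left. Unless pushed down the knob turns only within 0 to 0.3 or 1.15 to 1.45
- guard_middle (a point): Middle of the top of the orange guard plate (66 x 62 x 4 mm), 110 mm from the knob's axis, about 62 mm above the table; rigid with the knob
- cassette_blue: Blue tray 54 x 40 x 22 mm with a cream wax block on it, about 70 g. Origin: underside centre, z up, x the long way. Lowest 4 mm taper in by 3 mm; a round bead stands out 3 mm on both short ends, 8 mm up. Wax 44 x 28 mm, from 22 to 38 mm up: grip it across the 28 mm (y), fingertips just above the tray's 6 mm ledges. Fits the holder either way round
- cassette_green: Same cassette in green, bystander on the cold plate
- cassette_pink: Same cassette in pink, bystander on the cold plate
- cold_plate: Fixed cold plate 150 x 300 mm, top 18 mm above the table; the three cassettes lie on it in a row along its y, 95 mm apart, in any order, long side roughly along its x. Origin: underside centre
Things that resemble listed ones, but are neither listed nor needed, are in the scene too. What is shaped like the cassette_blue but red or yellow is not meant.

How it is judged:
By the outcome, as a careful person would: the job done as asked, in the order asked, and still so for the second after the job is handed in, while the arm keeps its last pose, push and grip.
It also fails if it takes over 67 s, if anything falls off the work surface, if the arm or the gripper's body presses on something with over 40 N, if the wrist force passes 120 N, or if a joint passes its speed limit or range.

## Working session

There is one attempt and no reset: what is moved stays moved. The work goes in short steps, Python scripts to look and compute and a tool call to move; the robot and the scene stay as the last step left them, time stands still between calls to the robot, and variables do not carry over. Pictures are saved under pics/ and viewed, at most 10 in all, crops included, and the job is handed in when it is done.

Besides the shell and the picture viewer there is one more tool, called after "Call:" as a command line: name --argument value ..., lists and objects as JSON in quotes. move_arm: Moves the arm, as the interface text tells. Its arguments: {"type":"object","properties":{"plan":{"type":"array","items":{"type":"object","properties":{"delta_pos":{"type":"array","items":{"type":"number"}},"turn":{"type":"array","items":{"type":"number"}},"fingers":{"type":"number"}}}},"force":{"type":"number"}},"required":["plan"]}

```bash
mkdir -p pics; cat > h.py <<'E'
import numpy as np,cv2
from workcell import get_obs,camera
def pts(c):
    v,u=np.mgrid[:384,:512];z=c["range_z"]
    P=np.stack([(u-c["cx"])/c["fx"]*z,(v-c["cy"])/c["fy"]*z,z],-1)
    return (P-c["t"])@c["R"]
def save(c,n,crop=None,s=1):
    im=cv2.cvtColor(c["color"],cv2.COLOR_RGB2BGR)
    if crop: im=im[crop[1]:crop[3],crop[0]:crop[2]]
    cv2.imwrite("pics/"+n,cv2.resize(im,None,fx=s,fy=s,interpolation=cv2.INTER_CUBIC))
E
python3 - <<'E'
from h import *
o=get_obs();print({k:np.round(v,3) for k,v in o.items()})
for n in("top","scene"):
    c=camera(n);save(c,n+"0.png",s=1.5);np.savez(n+"0.npz",**c)
    print(n,c["fx"],np.round(c["R"],3),c["t"],-c["R"].T@c["t"])
E
```

```text
{'clock': np.float64(0.0), 'joint_pos': array([ 1.105,  0.333, -0.065,  1.461,  0.022,  1.35 , -0.088]), 'joint_velocities': array([ 0.002,  0.001,  0.001,  0.001,  0.   , -0.   , -0.   ]), 'tau': array([-1.0000e-03, -6.2545e+01,  4.8000e-02, -3.9162e+01,  1.6000e-02,
        1.0000e-02,  0.0000e+00]), 'position': array([ 0.268, -0.564,  0.249]), 'ee_rot': array([ 0.976,  0.22 , -0.   , -0.001]), 'ft_force': array([ 0.816, -0.873,  0.014]), 'torque': array([ 0.035, -0.055, -0.002]), 'grasp_force': np.float64(0.0), 'grip_width': np.float64(1.0)}
top 395.90317964914567 [[-0.007 -1.    -0.018]
 [-0.984  0.01  -0.18 ]
 [ 0.18   0.017 -0.984]] [0.13493933 0.53818222 1.00556053] [0.34969036 0.11252343 1.0881433 ]
scene 400.5315728299586 [[-0.154  0.988 -0.016]
 [ 0.793  0.114 -0.599]
 [-0.589 -0.105 -0.801]] [-0.01957115 -0.38777256  1.38144692] [1.11878915 0.20847903 0.87406723]
```

View pics/top0.png

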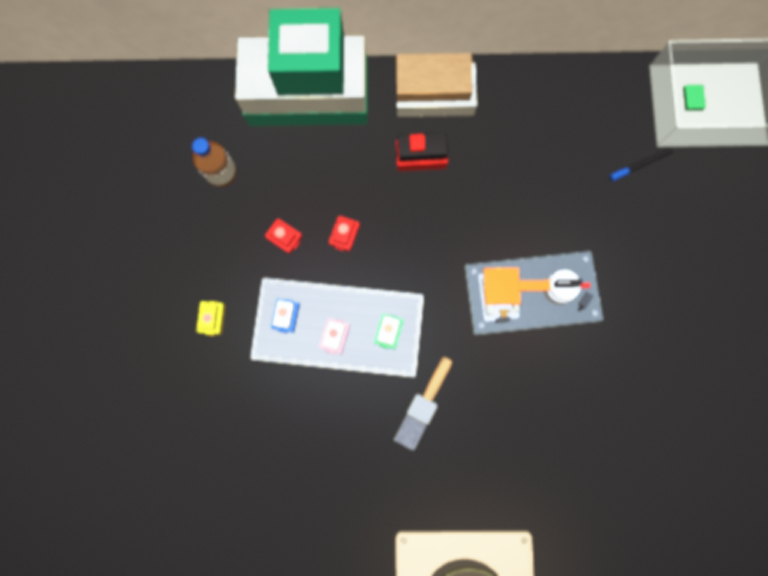

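View pics/scene0.png

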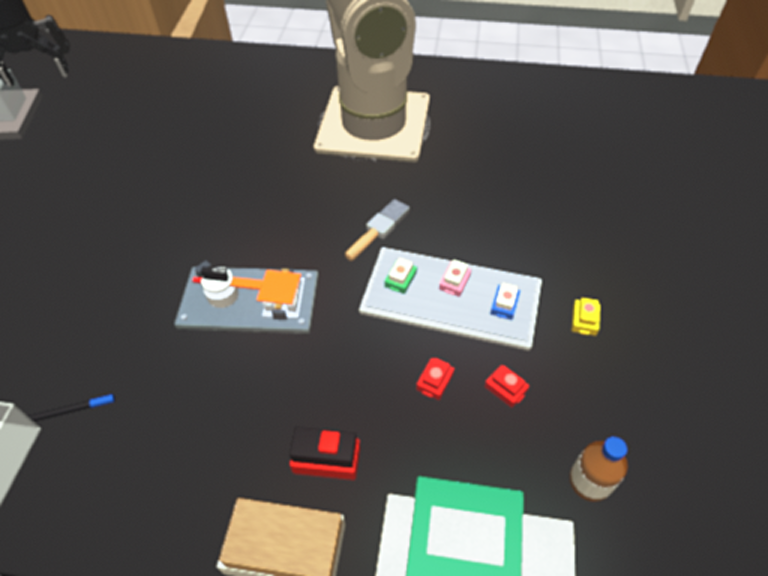

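Both pictures show one blue cassette: top view at (190,211) px, the leftmost of the row on the cold plate, and scene view at (338,199). The red and yellow lookalikes lie off the plate. The holder is around (356,195) in the top view, with its knob at (376,190) and the guard pointing towards world +y, over the mouth.

```bash
cat > m.py <<'E'
from h import *
def plane(c,uv,z):
    uv=np.asarray(uv,float);d=np.c_[(uv[:,0]-c["cx"])/c["fx"],(uv[:,1]-c["cy"])/c["fy"],np.ones(len(uv))]@c["R"]
    o=-c["R"].T@c["t"];return (o+d*((z-o[2])/d[:,2])[:,None])[:,:2]
def rect(c,mask,z,name):
    n,l,s,ce=cv2.connectedComponentsWithStats(mask.astype(np.uint8))
    k=1+np.argmax(s[1:,4]);k_=np.uint8(l==k)
    ct=max(cv2.findContours(k_,0,cv2.CHAIN_APPROX_NONE)[0],key=len)[:,0]
    q=plane(c,ct,z);r=cv2.minAreaRect((q*1000).astype(np.float32))
    zz=pts(c)[...,2][k_>0]
    print(name,"px",ce[k].round(),s[k,4],"rect mm",np.round(r[0],1),np.round(r[1],1),round(r[2],1),"medz",np.median(zz).round(4))
    return r
E
python3 - <<'E'
from m import *
for n in("top","scene"):
    c=dict(np.load(n+"0.npz"));P=pts(c);X,Y,Z=P[...,0],P[...,1],P[...,2]
    hsv=cv2.cvtColor(c["color"],cv2.COLOR_RGB2HSV);H,S,V=[hsv[...,i].astype(int) for i in range(3)]
    reg=(X>.3)&(X<.85)
    print(n,"table z",np.median(Z[(V<60)&reg]))
    hol=reg&(Y<0.05)&(Y>-.35)&(Z>.008)
    hol[:]=cv2.morphologyEx(np.uint8(hol),cv2.MORPH_OPEN,np.ones((3,3)))
    rect(c,hol&(Z<.024),.016,"plate"); 
    org=(H>8)&(H<22)&(S>180)&(V>130)&(Z>.045)
    rect(c,org,.062,"guard")
    rect(c,org&hol,.062,"guard2")
    wh=hol&(S<60)&(V>150)
    for nm,m,z in(("whitedisc",wh&(Z>.04)&(Y<-.12),.05),("black",hol&(V<60)&(Z>.05),.08)):
        if m.any(): rect(c,m,z,nm)
    cp=(Z>.01)&(Y>0)&(Y<.5)&(X>.3)&(X<.7)&(V>100)
    rect(c,cp&(S<60)&(Z<.025),.018,"coldplate")
    for nm,a,b in(("blue",100,125),("green",55,85),("pink",150,177)):
        m=(H>=a)&(H<=b)&(S>(70 if nm=="pink" else 120))&(V>60)&(Z>.02)&(Z<.07)&(Y>0)&(Y<.4)&(X<.62)
        rect(c,m,.04,nm)
    if n=="top":
        # wax tops
        rect(c,(Z>.048)&(Z<.07)&(X<.62)&(X>.4)&(Y>.28)&(Y<.4),.056,"bluewax")
    sel=(Z>.03)&hol
    print("max z in holder",np.percentile(Z[hol],[90,95,99,100]).round(4))
c=dict(np.load("top0.npz"));a=cv2.cvtColor(c["color"],4)
A=cv2.resize(a[160:240,300:410],(800,582),interpolation=2)
cv2.imwrite("pics/hol.png",A)
cv2.imwrite("pics/cas.png",cv2.resize(a[180:255,160:290],(790,456),interpolation=2))
E
```

```text
top table z -0.001073523276409617
plate px [357. 197.] 2668 rect mm [ 528.4 -138.7] [129.8 234.8] 5.8 medz 0.0153Traceback (most recent call last):
  File "<stdin>", line 11, in <module>
  File "m.py", line 7, in rect
    k=1+np.argmax(s[1:,4]);k_=np.uint8(l==k)
        ~~~~~~~~~^^^^^^^^^
    return _wrapfunc(a, 'argmax', axis=axis, out=out, **kwds)
    return bound(*args, **kwds)
ValueError: attempt to get argmax of an empty sequence
```

```bash
cat > a.py <<'E'
from m import *
def safe(c,m,z,n):
    if m.sum()>8: return rect(c,m,z,n)
    print(n,"none")
for n in("top","scene"):
    c=dict(np.load(n+"0.npz"));P=pts(c);X,Y,Z=P[...,0],P[...,1],P[...,2]
    hsv=cv2.cvtColor(c["color"],cv2.COLOR_RGB2HSV);H,S,V=[hsv[...,i].astype(int) for i in range(3)]
    reg=(X>.3)&(X<.85)&(c["range_z"]>0)
    hol=reg&(Y<0.03)&(Y>-.3)&(X<.65)&(Z>.008)&(X>.4)
    safe(c,hol&(Z<.024),.016,"plate")
    org=(H>5)&(H<25)&(S>170)&(V>130)&hol
    safe(c,org,.062,"guard")
    safe(c,hol&(S<60)&(V>150)&(Y<-.12),.055,"whitedisc")
    safe(c,hol&(V<70)&(Z>.06),.08,"black")
    print("z pct",np.percentile(Z[hol],[90,95,99,100]).round(4))
    safe(c,reg&(Z>.01)&(Y>0)&(Y<.5)&(X<.65)&(V>100)&(S<70)&(Z<.025),.018,"coldplate")
    for nm,a,b in(("blue",100,125),("green",55,85),("pink",150,179)):
        m=reg&(H>=a)&(H<=b)&(S>(70 if nm=="pink" else 120))&(V>60)&(Z>.02)&(Z<.07)&(Y>0)&(Y<.4)&(X<.57)
        r=safe(c,m,.04,nm)
        if m.sum()>8:
            x0,y0=X[m].mean(),Y[m].mean()
            safe(c,(np.hypot(X-x0,Y-y0)<.05)&(Z>.046)&(S<110)&(V>150),.056,nm+" wax")
            safe(c,(np.hypot(X-x0,Y-y0)<.05)&(Z>.028),.04,nm+" all")
c=dict(np.load("top0.npz"));a=cv2.cvtColor(c["color"],4)
A=cv2.resize(a[160:240,300:410],(800,582),interpolation=2)
B=cv2.resize(a[180:255,160:290],(790,456),interpolation=2)
cv2.imwrite("pics/hol.png",np.vstack([cv2.resize(A,(400,291)),cv2.resize(B,(400,231))]).repeat(1,0))
E
python3 a.py
```

```text
plate px [357. 197.] 2670 rect mm [ 528.4 -138.7] [129.8 234.8] 5.8 medz 0.0153
guard px [338. 190.] 416 rect mm [ 534.7 -101.1] [102.   53.5] 87.8 medz 0.0617
whitedisc px [373. 193.] 1890 rect mm [ 527.9 -173.3] [120.7 137. ] 5.8 medz 0.0158
black none
z pct [0.0631 0.0651 0.0879 0.0921]
coldplate px [226. 218.] 4854 rect mm [469.2 217.5] [297.4 148.8] 83.5 medz 0.0164
blue px [194. 213.] 57 rect mm [481.4 296.7] [22.4 55.1] 56.3 medz 0.0388
blue wax px [189. 210.] 185 rect mm [487.8 309.3] [28.7 44.3] 79.9 medz 0.0544
blue all px [190. 210.] 316 rect mm [486.8 309.6] [41.7 56.5] 79.4 medz 0.0522
green none
pink none
plate px [164. 205.] 2016 rect mm [ 532.3 -136.3] [134.6 236. ] 5.7 medz 0.0168
guard px [182. 190.] 552 rect mm [ 533.6 -100.4] [110.8  67.9] 89.6 medz 0.0636
whitedisc px [146. 200.] 1509 rect mm [ 561.6 -168. ] [121.9 129. ] 5.8 medz 0.0175
black px [142. 182.] 85 rect mm [ 537.  -183.8] [48.6 20.6] 73.1 medz 0.0828
z pct [0.0649 0.0668 0.089  0.0934]
coldplate px [302. 199.] 4110 rect mm [475.  219.9] [297.9 152.8] 83.5 medz 0.0189
blue px [335. 205.] 112 rect mm [495.5 310.1] [37.9 62.6] 78.8 medz 0.04
blue wax px [338. 197.] 183 rect mm [492.  311.4] [27.8 51.4] 79.5 medz 0.057
blue all px [337. 200.] 345 rect mm [490.7 311.6] [39.9 74.3] 80.0 medz 0.0497
green px [267. 188.] 96 rect mm [465.3 125.7] [39.3 59.7] 73.2 medz 0.0403
green wax px [267. 180.] 174 rect mm [462.5 127. ] [30.3 51.7] 73.3 medz 0.0569
green all px [267. 183.] 327 rect mm [460.3 127.4] [43.8 71.9] 73.7 medz 0.048
pink px [302. 191.] 80 rect mm [460.5 221.6] [37.9 57. ] 73.2 medz 0.0358
pink wax px [304. 181.] 171 rect mm [454.8 222.8] [28.7 51.1] 74.1 medz 0.0567
pink all px [303. 185.] 328 rect mm [453.  222.8] [42.2 73.8] 73.2 medz 0.0484
```

View pics/hol.png

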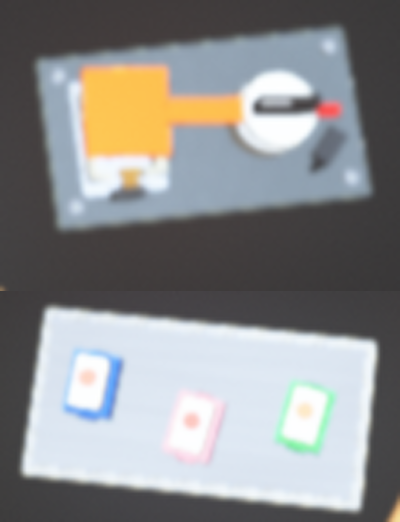

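The enlarged crop (bottom half) shows pink in the middle and green on the right. Blue is leftmost (crop (90,385), top view (190,211)), with a blue tray and a wax top on the cold plate, so it's the one meant. The holder plate measured 130×235 mm at z 16 mm, which matches the description. In the top half, the guard is over the mouth and the knob bar is roughly along world y.

```bash
cat > g.py <<'E'
import sys,numpy as np
from scipy.spatial.transform import Rotation as R
from workcell import get_obs
def goal(x,y,z,yaw):
    o=get_obs();Rt=R.from_quat(o["ee_rot"]);y_=np.radians(yaw)
    G=R.from_matrix([[np.cos(y_),np.sin(y_),0],[np.sin(y_),-np.cos(y_),0],[0,0,-1]])
    print("now",np.round(o["position"],4),"yaw",np.degrees(np.arctan2(*Rt.as_matrix()[[1,0],0])).round(1),"f",np.round(o["ft_force"],1),"t",o["clock"])
    print("delta",np.round(Rt.inv().apply(np.array([x,y,z])-o["position"]),4),"turn",np.round((Rt.inv()*G).as_rotvec(),3))
if __name__=="__main__": goal(*map(float,sys.argv[1:]))
E
python3 g.py .5335 -.1825 .16 89.5
python3 - <<'E'
from m import *
for n in("top","scene"):
    c=dict(np.load(n+"0.npz"));P=pts(c);X,Y,Z=P[...,0],P[...,1],P[...,2]
    V=c["color"].max(-1)
    m=(np.hypot(X-.533,Y+.182)<.035)&(Z>.075)
    q=np.float32(np.c_[X[m],Y[m]]*1000);print(n,m.sum(),cv2.minAreaRect(q),np.percentile(Z[m],[20,50,80]),q.mean(0))
    d=(np.hypot(X-.533,Y+.182)<.03)&(Z<.075)&(V>170)&(Z>.055);print(np.percentile(Z[d],[20,50,80]),X[d].min(),X[d].max(),Y[d].min(),Y[d].max())
    o_=np.median(P[(np.hypot(X-.523,Y+.1)<.12)&(Z>.057)&(c["color"][...,0]>200)&(c["color"][...,2]<90)&(Y>-.14)],0);print("guard",o_)
E
```

```text
now [ 0.2676 -0.5644  0.2493] yaw 25.4 f [-0.5 -0.2 -0.3] t 0.1
delta [ 0.4039 -0.2311  0.0896] turn [-1.000e-03 -1.000e-03 -1.119e+00]
top 97 ((533.6195678710938, -183.2138214111328), (12.424917221069336, 43.35492706298828), 1.1470645666122437) [0.08439624 0.08727865 0.08973308] [ 532.84265 -183.5299 ]
[0.06212722 0.06411964 0.06594038] 0.5084010388496736 0.5579681847709359 -0.2084981791391821 -0.15262688104541547
guard [ 0.53490954 -0.07820523  0.06169991]
scene 124 ((535.3196411132812, -182.0686798095703), (14.017110824584961, 43.4100227355957), 3.708059549331665) [0.08090261 0.08796589 0.08964135] [ 536.7402  -181.23494]
[0.06298536 0.06540829 0.06667268] 0.5084018229737858 0.5601769754020469 -0.2109299539482237 -0.15307521130467422
guard [ 0.53518227 -0.07796748  0.06346977]
```

Call:
move_arm --plan '[{"delta_pos": [0.404, -0.231, 0.09], "turn": [0, 0, -1.145], "fingers": 0.3}, {"delta_pos": [0.404, -0.231, 0.09], "turn": [0, 0, -1.145], "fingers": 0.3}, {"delta_pos": [0.404, -0.231, 0.09], "turn": [0, 0, -1.145], "fingers": 0.3}, {"delta_pos": [0.404, -0.231, 0.09], "turn": [0, 0, -1.145], "fingers": 0.3}, {"delta_pos": [0.404, -0.231, 0.09], "turn": [0, 0, -1.145], "fingers": 0.3}, {"delta_pos": [0.404, -0.231, 0.09], "turn": [0, 0, -1.145], "fingers": 0.3}, {"delta_pos": [0.404, -0.231, 0.09], "turn": [0, 0, -1.145], "fingers": 0.3}, {"delta_pos": [0.404, -0.231, 0.09], "turn": [0, 0, -1.145], "fingers": 0.3}, {"delta_pos": [0.404, -0.231, 0.09], "turn": [0, 0, -1.145], "fingers": 0.3}, {"delta_pos": [0.404, -0.231, 0.09], "turn": [0, 0, -1.145], "fingers": 0.3}, {"delta_pos": [0.404, -0.231, 0.09], "turn": [0, 0, -1.145], "fingers": 0.3}, {"delta_pos": [0.404, -0.231, 0.09], "turn": [0, 0, -1.145], "fingers": 0.3}]' --force 40

```text
clock: 1.6
position: [0.5335, -0.184, 0.1602]
ee_rot: [0.702, 0.713, -0.0, 0.0]
ft_force: [-0.1, 0.4, -0.1]
grip_width: 0.702
grasp_force: 0.0
```

```bash
python3 g.py .534 -.1825 .088 91
```

```text
now [ 0.5335 -0.184   0.1602] yaw 90.9 f [-0.1  0.4 -0.1] t 1.6
delta [0.0015 0.0005 0.0722] turn [ 0.     0.    -0.002]
```

Call:
move_arm --plan '[{"delta_pos": [0.0015, 0.0005, 0.04], "turn": [0, 0, 0], "fingers": 0.4}, {"delta_pos": [0.0015, 0.0005, 0.06], "turn": [0, 0, 0], "fingers": 0.4}, {"delta_pos": [0.0015, 0.0005, 0.072], "turn": [0, 0, 0], "fingers": 0.4}, {"delta_pos": [0.0015, 0.0005, 0.072], "turn": [0, 0, 0], "fingers": 1}, {"delta_pos": [0.0015, 0.0005, 0.072], "turn": [0, 0, 0], "fingers": 1}, {"delta_pos": [0.0015, 0.0005, 0.072], "turn": [0, 0, 0], "fingers": 1}, {"delta_pos": [0.0015, 0.0005, 0.072], "turn": [0, 0, 0], "fingers": 1}, {"delta_pos": [0.0015, 0.0005, 0.072], "turn": [0, 0, 0], "fingers": 1}]' --force 50

```text
clock: 2.6
position: [0.5346, -0.1816, 0.0884]
ee_rot: [0.701, 0.713, 0.0, 0.0]
ft_force: [-1.6, -1.0, 1.9]
grip_width: 0.123
grasp_force: 51.5
```

```bash
python3 g.py .534 -.1825 .078 91
```

```text
now [ 0.5346 -0.1816  0.0884] yaw 91.0 f [-1.6 -1.   1.9] t 2.6
delta [-0.0008 -0.0006  0.0104] turn [ 0.001  0.001 -0.001]
```

Call:
move_arm --plan '[{"delta_pos": [0, 0, 0.004], "turn": [0, 0, 0], "fingers": 1}, {"delta_pos": [0, 0, 0.008], "turn": [0, 0, 0], "fingers": 1}, {"delta_pos": [0, 0, 0.009], "turn": [0, 0, 0], "fingers": 1}, {"delta_pos": [0, 0, 0.009], "turn": [0, 0, 0], "fingers": 1}]'

```text
clock: 3.1
position: [0.5348, -0.1816, 0.0801]
ee_rot: [0.701, 0.713, -0.0, 0.001]
ft_force: [-5.6, 1.4, 16.0]
grip_width: 0.129
grasp_force: 53.4
```

Call:
move_arm --plan '[{"delta_pos": [0, 0, -0.001], "turn": [0, 0, 0.13], "fingers": 1}, {"delta_pos": [0, 0, -0.001], "turn": [0, 0, 0.26], "fingers": 1}, {"delta_pos": [0, 0, -0.001], "turn": [0, 0, 0.39], "fingers": 1}, {"delta_pos": [0, 0, -0.001], "turn": [0, 0, 0.52], "fingers": 1}, {"delta_pos": [0, 0, -0.001], "turn": [0, 0, 0.65], "fingers": 1}, {"delta_pos": [0, 0, -0.001], "turn": [0, 0, 0.65], "fingers": 1}]'

```text
clock: 3.85
position: [0.5361, -0.1822, 0.0811]
ee_rot: [0.893, 0.451, 0.001, 0.002]
ft_force: [1.8, -3.3, 5.5]
grip_width: 0.125
grasp_force: 52.2
```

Call:
move_arm --plan '[{"delta_pos": [0, 0, 0.001], "turn": [0, 0, 0.13], "fingers": 1}, {"delta_pos": [0, 0, 0.001], "turn": [0, 0, 0.26], "fingers": 1}, {"delta_pos": [0, 0, 0.001], "turn": [0, 0, 0.39], "fingers": 1}, {"delta_pos": [0, 0, 0.001], "turn": [0, 0, 0.52], "fingers": 1}, {"delta_pos": [0, 0, 0.001], "turn": [0, 0, 0.64], "fingers": 1}, {"delta_pos": [0, 0, 0.001], "turn": [0, 0, 0.72], "fingers": 1}, {"delta_pos": [0, 0, 0.001], "turn": [0, 0, 0.76], "fingers": 1}, {"delta_pos": [0, 0, 0.001], "turn": [0, 0, 0.76], "fingers": 1}]'

```text
clock: 4.85
position: [0.5369, -0.1836, 0.0806]
ee_rot: [0.996, 0.089, 0.003, 0.002]
ft_force: [5.1, -7.5, 6.8]
grip_width: 0.126
grasp_force: 52.9
```

```bash
python3 -c "
from g import *
goal(.535,-.182,.088,12.8);o=get_obs();print(np.round(o['torque'],2),np.round(o['joint_pos'],2))"
```

```text
now [ 0.5369 -0.1836  0.0806] yaw 10.2 f [ 5.1 -7.5  6.8] t 4.85
delta [-0.0015 -0.0019 -0.0074] turn [ 0.005 -0.005 -0.046]
[-1.74 -1.04  0.72] [ 0.43  0.37 -0.22  1.8   0.1   0.98 -1.22]
```

Call:
move_arm --plan '[{"delta_pos": [0, 0, -0.003], "turn": [0, 0, 0], "fingers": 1}, {"delta_pos": [0, 0, -0.006], "turn": [0, 0, 0], "fingers": 1}, {"delta_pos": [0, 0, -0.008], "turn": [0, 0, 0], "fingers": 1}, {"delta_pos": [0, 0, -0.008], "turn": [0, 0, 0], "fingers": 0.6}, {"delta_pos": [0, 0, -0.008], "turn": [0, 0, 0], "fingers": 0.6}, {"delta_pos": [0, 0, -0.008], "turn": [0, 0, 0], "fingers": 0.6}, {"delta_pos": [0, 0, -0.05], "turn": [0, 0, 0], "fingers": 0.6}, {"delta_pos": [0, 0, -0.09], "turn": [0, 0, 0], "fingers": 0.6}, {"delta_pos": [0, 0, -0.09], "turn": [0, 0, 0], "fingers": 0.6}]'

```text
clock: 5.98
position: [0.536, -0.1816, 0.1721]
ee_rot: [0.996, 0.089, 0.003, 0.001]
ft_force: [0.4, -0.6, -0.7]
grip_width: 0.398
grasp_force: 0.0
```

```bash
python3 g.py .489 .311 .13 169.8
```

```text
now [ 0.536  -0.1816  0.1721] yaw 10.2 f [ 0.4 -0.6 -0.7] t 5.975
delta [ 0.0407 -0.4933  0.0411] turn [ 7.000e-03  2.000e-03 -2.786e+00]
```

Call:
move_arm --plan '[{"delta_pos": [0.005, -0.06, 0], "turn": [0, 0, -0.18], "fingers": 0.35}, {"delta_pos": [0.01, -0.12, 0], "turn": [0, 0, -0.36], "fingers": 0.35}, {"delta_pos": [0.015, -0.18, 0], "turn": [0, 0, -0.54], "fingers": 0.35}, {"delta_pos": [0.02, -0.24, 0], "turn": [0, 0, -0.72], "fingers": 0.35}, {"delta_pos": [0.025, -0.3, 0], "turn": [0, 0, -0.9], "fingers": 0.35}, {"delta_pos": [0.03, -0.36, 0.01], "turn": [0, 0, -1.08], "fingers": 0.35}, {"delta_pos": [0.035, -0.42, 0.02], "turn": [0, 0, -1.26], "fingers": 0.35}, {"delta_pos": [0.04, -0.48, 0.03], "turn": [0, 0, -1.44], "fingers": 0.35}, {"delta_pos": [0.041, -0.493, 0.03], "turn": [0, 0, -1.62], "fingers": 0.35}, {"delta_pos": [0.041, -0.493, 0.03], "turn": [0, 0, -1.8], "fingers": 0.35}, {"delta_pos": [0.041, -0.493, 0.03], "turn": [0, 0, -1.98], "fingers": 0.35}, {"delta_pos": [0.041, -0.493, 0.03], "turn": [0, 0, -2.16], "fingers": 0.35}]'

```text
clock: 7.48
position: [0.4869, 0.3109, 0.1378]
ee_rot: [0.388, 0.922, -0.001, -0.001]
ft_force: [-0.4, -0.0, -0.4]
grip_width: 0.651
grasp_force: 0.0
```

```bash
python3 g.py .489 .311 .10 169.8; sed -e 's/np.load(n+"0.npz")/camera(n)/' -e '/safe(c,reg/,$d' a.py > b.py; cat >> b.py <<'E'
    m=(np.hypot(X-.534,Y+.182)<.035)&(Z>.075)
    print("knob",np.median(Z[m]),cv2.minAreaRect(np.float32(np.c_[X[m],Y[m]]*1000)))
    if n=="top":
        save(c,"open.png",(280,140,430,250),5); np.savez("top1.npz",**c)
E
python3 b.py
```

```text
now [0.4869 0.3109 0.1378] yaw 134.3 f [-0.4 -0.  -0.4] t 7.475
delta [-0.0015  0.0016  0.0378] turn [-0.001 -0.001 -0.619]
plate px [354. 196.] 2978 rect mm [ 528.4 -138.7] [129.8 234.8] 5.8 medz 0.0154
guard px [366. 158.] 462 rect mm [ 607.3 -159.9] [73.3 82. ] 89.3 medz 0.0618
whitedisc px [372. 194.] 1929 rect mm [ 528.1 -174.4] [120.7 134.9] 5.8 medz 0.0158
black px [378. 192.] 9 rect mm [ 526.7 -183. ] [13.7  3.1] 10.4 medz 0.0857
z pct [0.0626 0.0646 0.0879 0.0924]
knob 0.08752437205448196 ((533.4181518554688, -184.2065887451172), (43.26367950439453, 12.790745735168457), 14.431209564208984)
plate px [180. 200.] 1763 rect mm [ 528.9 -105.9] [134.8 174.5] 5.6 medz 0.0172
guard px [142. 215.] 444 rect mm [ 609.7 -166.8] [99.1 63.1] 17.4 medz 0.0634
whitedisc px [148. 196.] 1437 rect mm [ 561.4 -167.1] [123.7 130.4] 4.8 medz 0.0175
black px [143. 181.] 51 rect mm [ 532.5 -183.1] [57.4 10.2] 18.5 medz 0.089
z pct [0.0643 0.0663 0.0896 0.0934]
knob 0.08896150700865828 ((533.8629760742188, -182.28225708007812), (47.3563232421875, 11.926488876342773), 13.318472862243652)
```

View pics/open.png

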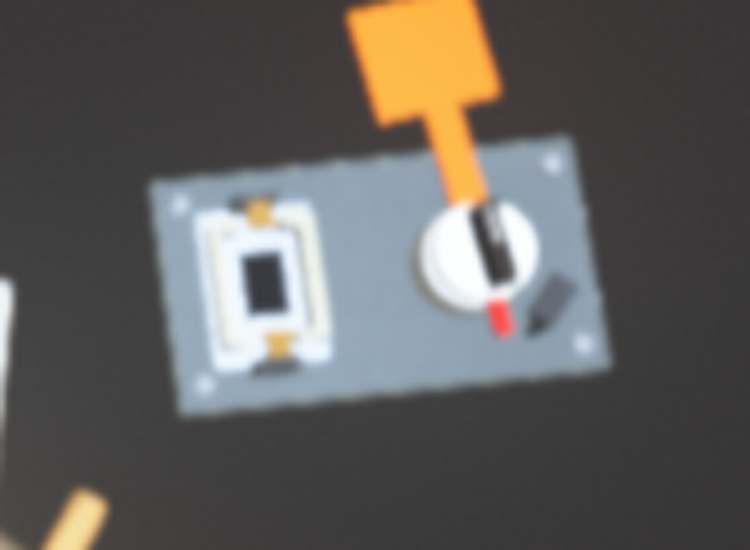

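The guard is open along the holder's +x (crop around (430,90)). The knob is up at its earlier height and the bar is at 13.5°, so the turn is about 1.44 rad. The mouth is clear, with the brass catches at crop (260,213) and (280,345). Next I'll grasp the blue cassette.

Call:
move_arm --plan '[{"delta_pos": [-0.001, 0.001, 0.03], "turn": [0, 0, -0.18], "fingers": 0.35}, {"delta_pos": [-0.001, 0.001, 0.03], "turn": [0, 0, -0.36], "fingers": 0.35}, {"delta_pos": [-0.001, 0.001, 0.03], "turn": [0, 0, -0.54], "fingers": 0.35}, {"delta_pos": [-0.001, 0.001, 0.03], "turn": [0, 0, -0.618], "fingers": 0.35}, {"delta_pos": [-0.001, 0.001, 0.05], "turn": [0, 0, -0.618], "fingers": 0.35}, {"delta_pos": [-0.001, 0.001, 0.06], "turn": [0, 0, -0.618], "fingers": 0.35}, {"delta_pos": [-0.001, 0.001, 0.06], "turn": [0, 0, -0.618], "fingers": 0.35}]'

```text
clock: 8.45
position: [0.4881, 0.3106, 0.0775]
ee_rot: [0.094, 0.996, -0.001, -0.001]
ft_force: [-0.1, 0.6, 0.5]
grip_width: 0.647
grasp_force: 0.0
```

```bash
python3 g.py .488 .3103 .061 169.7; python3 - <<'E'
from m import *
c=camera("top");save(c,"pre.png",(150,170,300,270),5)
c=dict(np.load("top1.npz"));hsv=cv2.cvtColor(c["color"],cv2.COLOR_RGB2HSV);H,S,V=[hsv[...,i].astype(int) for i in range(3)]
m=np.zeros((384,512),bool);m[175:218,315:350]=1
b=m&(H>10)&(H<28)&(S>70)
n,l,s,ce=cv2.connectedComponentsWithStats(b.astype(np.uint8));print(s[1:,4],plane(c,ce[1:],.044))
d=m&(V<75);n,l,s,ce=cv2.connectedComponentsWithStats(d.astype(np.uint8));print(s[1:,4],plane(c,ce[1:],.031))
P=pts(c);w=m&(P[...,2]>.035)&(P[...,2]<.06);rect(c,w,.042,"lips")
E
```

```text
now [0.4881 0.3106 0.0775] yaw 169.3 f [-0.1  0.6  0.5] t 8.45
delta [ 0.     -0.0003  0.0165] turn [-0.002 -0.002 -0.008]
[21 18] [[ 0.56034131 -0.07086538]
 [ 0.48775771 -0.07876744]]
[42] [[ 0.52382564 -0.07448988]]
lips px [338. 191.] 146 rect mm [533.9 -90.8] [87.1 35.2] 24.1 medz 0.0411
```

View pics/pre.png

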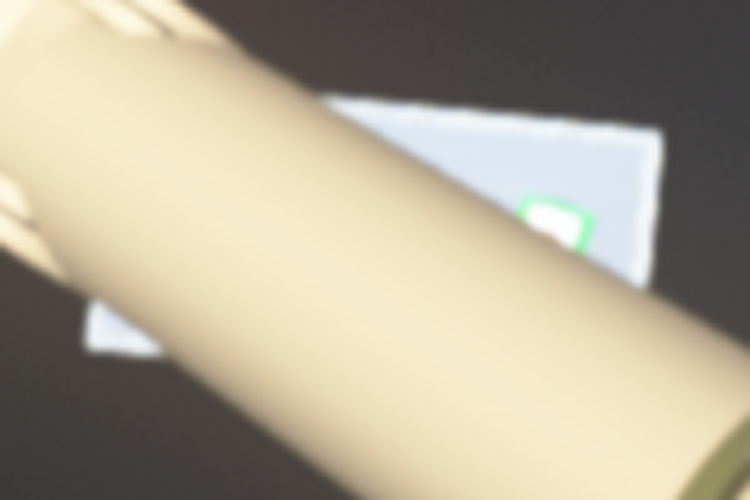

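The arm hides the cassette in the top view: only green shows, at crop (555,225). The descent reached the measured spot with no contact force, so I'll go on.

Call:
move_arm --plan '[{"delta_pos": [0, 0, 0.01], "turn": [0, 0, -0.006], "fingers": 0.35}, {"delta_pos": [0, 0, 0.016], "turn": [0, 0, -0.006], "fingers": 0.35}, {"delta_pos": [0, 0, 0.016], "turn": [0, 0, -0.006], "fingers": 0.35}, {"delta_pos": [0, 0, 0.016], "turn": [0, 0, -0.006], "fingers": 0.8}, {"delta_pos": [0, 0, 0.016], "turn": [0, 0, -0.006], "fingers": 1}, {"delta_pos": [0, 0, 0.016], "turn": [0, 0, -0.006], "fingers": 1}, {"delta_pos": [0, 0, 0.016], "turn": [0, 0, -0.006], "fingers": 1}, {"delta_pos": [0, 0, 0.016], "turn": [0, 0, -0.006], "fingers": 1}]' --force 60

```text
clock: 9.5
position: [0.4892, 0.3113, 0.0635]
ee_rot: [0.09, 0.996, 0.0, 0.0]
ft_force: [-0.7, -2.0, 6.8]
grip_width: 0.309
grasp_force: 59.8
```

Call:
move_arm --plan '[{"delta_pos": [0, 0, -0.01], "turn": [0, 0, 0], "fingers": 1}, {"delta_pos": [0, 0, -0.04], "turn": [0, 0, 0], "fingers": 1}, {"delta_pos": [0, 0, -0.08], "turn": [0, 0, 0], "fingers": 1}, {"delta_pos": [0, 0, -0.08], "turn": [0, 0, 0], "fingers": 1}]'

```text
clock: 10.0
position: [0.49, 0.3122, 0.1462]
ee_rot: [0.09, 0.996, 0.001, 0.002]
ft_force: [-0.2, -0.2, -1.2]
grip_width: 0.306
grasp_force: 59.2
```

```bash
python3 g.py .524 -.073 .14 185.8
```

```text
now [0.49   0.3122 0.1462] yaw 169.7 f [-0.2 -0.2 -1.2] t 10.0
delta [-0.1023 -0.373   0.0055] turn [ 0.002  0.004 -0.281]
```

Call:
move_arm --plan '[{"delta_pos": [-0.013, -0.047, 0], "turn": [0, 0, -0.04], "fingers": 1}, {"delta_pos": [-0.026, -0.094, 0], "turn": [0, 0, -0.08], "fingers": 1}, {"delta_pos": [-0.039, -0.141, 0], "turn": [0, 0, -0.12], "fingers": 1}, {"delta_pos": [-0.052, -0.188, 0], "turn": [0, 0, -0.16], "fingers": 1}, {"delta_pos": [-0.065, -0.235, 0], "turn": [0, 0, -0.2], "fingers": 1}, {"delta_pos": [-0.078, -0.282, 0], "turn": [0, 0, -0.24], "fingers": 1}, {"delta_pos": [-0.09, -0.33, 0], "turn": [0, 0, -0.28], "fingers": 1}, {"delta_pos": [-0.098, -0.36, 0], "turn": [0, 0, -0.281], "fingers": 1}, {"delta_pos": [-0.102, -0.373, 0], "turn": [0, 0, -0.281], "fingers": 1}, {"delta_pos": [-0.102, -0.373, 0], "turn": [0, 0, -0.281], "fingers": 1}, {"delta_pos": [-0.102, -0.373, 0], "turn": [0, 0, -0.281], "fingers": 1}]'

```text
clock: 11.38
position: [0.5225, -0.0723, 0.143]
ee_rot: [-0.052, 0.999, 0.0, -0.0]
ft_force: [-0.4, -0.2, -1.4]
grip_width: 0.309
grasp_force: 59.4
```

```bash
python3 g.py .524 -.073 .1 185.8; python3 - <<'E'
from m import *
c=camera("scene");save(c,"held.png",(120,120,250,217),6)
c1=camera("top")
for n,c in(("scene",c),("top",c1)):
    hsv=cv2.cvtColor(c["color"],cv2.COLOR_RGB2HSV);H,S,V=[hsv[...,i].astype(int) for i in range(3)]
    P=pts(c);b=(H>100)&(H<125)&(S>120)&(V>60)&(np.hypot(P[...,0]-.524,P[...,1]+.073)<.06)
    print(n,b.sum());q=P[b]
    if b.sum()>5: print(np.percentile(q,[1,10,50,90,99],axis=0).round(4))
E
```

```text
now [ 0.5225 -0.0723  0.143 ] yaw -174.1 f [-0.4 -0.2 -1.4] t 11.375
delta [-0.0014 -0.0009  0.043 ] turn [ 0.001 -0.     0.002]
scene 135
[[ 0.5171 -0.0882  0.1047]
 [ 0.5303 -0.0837  0.1068]
 [ 0.5471 -0.0638  0.1174]
 [ 0.5505 -0.0501  0.1215]
 [ 0.5519 -0.0483  0.1282]]
top 57
[[ 0.4944 -0.104   0.067 ]
 [ 0.4955 -0.0881  0.1127]
 [ 0.4997 -0.0627  0.1187]
 [ 0.51   -0.054   0.1215]
 [ 0.5178 -0.053   0.1343]]
```

View pics/held.png

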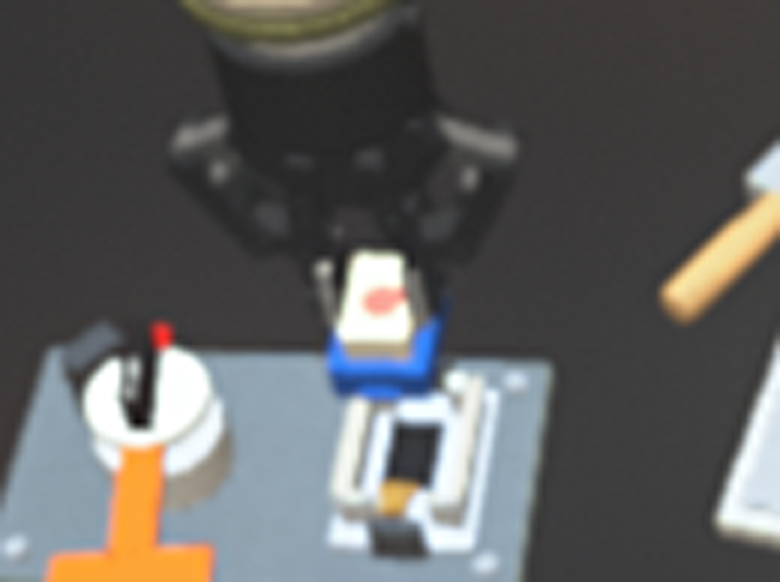

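The held crop shows the cassette level, wax up, over the open mouth, and it is centred on the gripper to about 1 mm. I'll descend in small steps.

Call:
move_arm --plan '[{"delta_pos": [-0.0015, -0.001, 0.01], "turn": [0, 0, 0], "fingers": 1}, {"delta_pos": [-0.0015, -0.001, 0.025], "turn": [0, 0, 0], "fingers": 1}, {"delta_pos": [-0.0015, -0.001, 0.04], "turn": [0, 0, 0], "fingers": 1}, {"delta_pos": [-0.0015, -0.001, 0.048], "turn": [0, 0, 0], "fingers": 1}, {"delta_pos": [-0.0015, -0.001, 0.052], "turn": [0, 0, 0], "fingers": 1}, {"delta_pos": [-0.0015, -0.001, 0.055], "turn": [0, 0, 0], "fingers": 1}, {"delta_pos": [-0.0015, -0.001, 0.055], "turn": [0, 0, 0], "fingers": 1}, {"delta_pos": [-0.0015, -0.001, 0.055], "turn": [0, 0, 0], "fingers": 1}]'

```text
clock: 12.48
position: [0.5244, -0.0751, 0.0883]
ee_rot: [-0.051, 0.999, -0.0, 0.0]
ft_force: [0.7, -0.8, -0.9]
grip_width: 0.305
grasp_force: 59.3
```

```bash
python3 g.py .524 -.073 .08 185.8
```

```text
now [ 0.5244 -0.0751  0.0883] yaw -174.2 f [ 0.7 -0.8 -0.9] t 12.475
delta [0.0002 0.0021 0.0083] turn [-0.     0.001 -0.   ]
```

Call:
move_arm --plan '[{"delta_pos": [0, 0.0015, 0.001], "turn": [0, 0, 0], "fingers": 1}, {"delta_pos": [0, 0.0015, 0.003], "turn": [0, 0, 0], "fingers": 1}, {"delta_pos": [0, 0.0015, 0.004], "turn": [0, 0, 0], "fingers": 1}, {"delta_pos": [0, 0.0015, 0.004], "turn": [0, 0, 0], "fingers": 1}]'

```text
clock: 12.98
position: [0.5245, -0.0734, 0.0847]
ee_rot: [-0.051, 0.999, -0.0, 0.0]
ft_force: [-3.6, 0.7, 8.5]
grip_width: 0.306
grasp_force: 60.5
```

Call:
move_arm --plan '[{"delta_pos": [0.0005, 0, 0.001], "turn": [0, 0, 0], "fingers": 1}, {"delta_pos": [0.0005, 0, 0.002], "turn": [0, 0, 0], "fingers": 1}, {"delta_pos": [0.0005, 0, 0.003], "turn": [0, 0, 0], "fingers": 1}, {"delta_pos": [0.0005, 0, 0.003], "turn": [0, 0, 0], "fingers": 1}]'

```text
clock: 13.48
position: [0.5237, -0.0737, 0.0812]
ee_rot: [-0.051, 0.999, -0.0, 0.0]
ft_force: [-0.8, 0.3, 3.5]
grip_width: 0.308
grasp_force: 59.8
```

Call:
move_arm --plan '[{"delta_pos": [0, 0, 0.001], "turn": [0, 0, 0], "fingers": 1}, {"delta_pos": [0, 0, 0.002], "turn": [0, 0, 0], "fingers": 1}, {"delta_pos": [0, 0, 0.003], "turn": [0, 0, 0], "fingers": 1}, {"delta_pos": [0, 0, 0.003], "turn": [0, 0, 0], "fingers": 1}]'

```text
clock: 13.98
position: [0.5231, -0.0737, 0.0774]
ee_rot: [-0.051, 0.999, 0.0, -0.0]
ft_force: [0.6, -0.9, -6.7]
grip_width: 0.305
grasp_force: 59.3
```

Call:
move_arm --plan '[{"delta_pos": [0, 0, 0.001], "turn": [0, 0, 0], "fingers": 1}, {"delta_pos": [0, 0, 0.002], "turn": [0, 0, 0], "fingers": 1}, {"delta_pos": [0, 0, 0.004], "turn": [0, 0, 0], "fingers": 1}, {"delta_pos": [0, 0, 0.004], "turn": [0, 0, 0], "fingers": 1}]'

```text
clock: 14.48
position: [0.5237, -0.0736, 0.0743]
ee_rot: [-0.051, 0.999, -0.0, 0.0]
ft_force: [-1.9, -0.4, 3.2]
grip_width: 0.306
grasp_force: 60.4
```

Call:
move_arm --plan '[{"delta_pos": [0, 0, 0.001], "turn": [0, 0, 0], "fingers": 1}, {"delta_pos": [0, 0, 0.002], "turn": [0, 0, 0], "fingers": 1}, {"delta_pos": [0, 0, 0.003], "turn": [0, 0, 0], "fingers": 1}, {"delta_pos": [0, 0, 0.003], "turn": [0, 0, 0], "fingers": 1}, {"delta_pos": [0, 0, 0.003], "turn": [0, 0, 0], "fingers": 1}]'

```text
clock: 15.1
position: [0.5237, -0.0736, 0.0715]
ee_rot: [-0.051, 0.999, -0.0, 0.0]
ft_force: [-2.8, 0.1, 7.2]
grip_width: 0.308
grasp_force: 61.0
```

```bash
python3 g.py .524 -.0735 .071 185.8; python3 - <<'E'
from m import *
c=camera("scene");save(c,"in.png",(120,120,350,260),3.4)
print(get_obs()["ft_force"])
E
```

```text
now [ 0.5237 -0.0736  0.0715] yaw -174.2 f [-2.8  0.1  7.2] t 15.1
delta [-0.0003  0.0001  0.0005] turn [-0.  0. -0.]
[-3.22825252 -1.898539    6.84494235]
```

View pics/in.png

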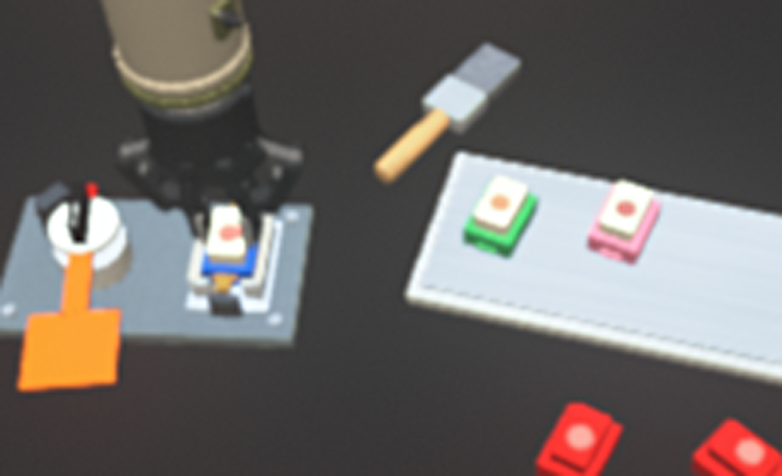

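The crop shows the cassette seated in the mouth at (228,255) and the guard open at (70,345). Green (500,215) and pink (625,220) are in place. I'll trim the push to about 10 N.

Call:
move_arm --plan '[{"delta_pos": [0.0003, 0, 0.0012], "turn": [0, 0, 0], "fingers": 1}, {"delta_pos": [0.0003, 0, 0.0012], "turn": [0, 0, 0], "fingers": 1}, {"delta_pos": [0.0003, 0, 0.0012], "turn": [0, 0, 0], "fingers": 1}, {"delta_pos": [0.0003, 0, 0.0012], "turn": [0, 0, 0], "fingers": 1}]'

```text
clock: 15.65
position: [0.5237, -0.0736, 0.0705]
ee_rot: [-0.051, 0.999, -0.0, 0.0]
ft_force: [-3.6, -0.4, 8.6]
grip_width: 0.309
grasp_force: 61.1
```

Call:
move_arm --plan '[{"delta_pos": [0, 0, 0.0003], "turn": [0, 0, 0], "fingers": 1}, {"delta_pos": [0, 0, 0.0003], "turn": [0, 0, 0], "fingers": 1}, {"delta_pos": [0, 0, 0.0003], "turn": [0, 0, 0], "fingers": 1}, {"delta_pos": [0, 0, 0.0003], "turn": [0, 0, 0], "fingers": 1}, {"delta_pos": [0, 0, 0.0003], "turn": [0, 0, 0], "fingers": 1}, {"delta_pos": [0, 0, 0.0003], "turn": [0, 0, 0], "fingers": 1}]'

```text
clock: 16.4
position: [0.5238, -0.0736, 0.0704]
ee_rot: [-0.051, 0.999, -0.0, 0.0]
ft_force: [-4.8, -0.9, 11.7]
grip_width: 0.308
grasp_force: 61.5
```

Call:
move_arm --plan '[{"delta_pos": [0, 0, -0.0002], "turn": [0, 0, 0], "fingers": 1}, {"delta_pos": [0, 0, -0.0002], "turn": [0, 0, 0], "fingers": 1}, {"delta_pos": [0, 0, -0.0002], "turn": [0, 0, 0], "fingers": 1}]'

```text
clock: 16.77
position: [0.5237, -0.0736, 0.0705]
ee_rot: [-0.051, 0.999, -0.0, 0.0]
ft_force: [-3.4, -0.7, 10.0]
grip_width: 0.308
grasp_force: 61.1
```

```bash
python3 - <<'E'
from h import *
f=[]
for i in range(6): camera("scene");o=get_obs();f.append([*o["ft_force"],o["position"][2]])
print(np.round(f,4))
E
```

```text
[[-3.479  -0.4753 10.1343  0.0704]
 [-4.2862 -0.111   9.5763  0.0705]
 [-4.01   -1.1848  9.4871  0.0705]
 [-4.6824 -0.2076 10.2366  0.0705]
 [-3.285  -0.8603 10.1167  0.0705]
 [-4.8002 -1.0135  9.6984  0.0705]]
```

The push holds steady at about 9.9 N, so I'm handing in.

```bash
python3 -c "
from workcell import hand_in
print(hand_in())"
```

```text
the job is handed in; nothing more can be done
None
```

The job is handed in at about 17 s: the guard is open with the knob sprung up, the blue cassette is clicked into the holder wax up and still pressed at about 10 N, and green and pink are untouched.

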